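# Lock down the spring plunger of the duct fixture

## Task

Lock the fixture's ejector down for the change-over: pick up the loose steel keeper, press the spring plunger down into its block with the keeper's plate, and while it is down slide the keeper under the four lips until it is fully home against the end stop and the plunger's nose can spring into its pocket. Let go so that the keeper stays there and traps the plunger; work gently, without forcing the keeper against the block, and leave the things lying round about where they are.

Things in the scene. Friction and masses are not known exactly. Their poses are not given: they have to be found in the camera images.
- block: Fixed aluminium foot plate 130 x 104 x 10 mm; origin at bench height, +x the direction in which the keeper is slid home. It carries a grey channel unit (96 x 76 mm) whose setting is not measured: in any one run the unit stands firm, but 0 to 18 mm higher and up to 3 mm further to -x or +x than the nominal figures and points given here. Find its floor and stop by feel.
- entry (a point): Nominal point on the channel floor, 30 mm above the bench, at block x = -4 mm, y = 0 (axes as the block's). The channel runs along x, flat-floored, open above and at its -x end. With the middle of the keeper's underside over this point the four ears pass straight down between and behind the lips (at least 4 mm to spare along x at any setting, 4 mm sideways). The floor is really 0 to 18 mm higher.
- lips (a point): Nominal point midway between the rear pair of steel lips, at the height of their undersides, 10 mm above the channel floor. Four lips, 14 mm long in x, 6 mm thick, overhang the channel from both sides at block x = -11..3 mm and 29..43 mm (nominal); 34 mm gap between left and right; screw heads 3 mm high on top. The channel is 46.6 mm wide under the lips, 55 mm elsewhere, with slanted lead-ins before each lip.
- stop (a point): Nominal middle of the face of the steel end stop that closes the channel at block x = 46 mm; its top is 16 mm above the channel floor. Like the lips it moves with the unit's setting.
- home (a point): Nominal place of the middle of the keeper's underside when fully home: block x = 16 mm, y = 0, 2 mm above the channel floor (axes as the block's); 20 mm of sliding from the entry, really 17 to 23 mm. Sliding faces are oiled (friction about 0.3). They bear about 30 N of contact force in all, the spring included.
- plunger (a joint): Depth (m) of the round steel plunger, domed nose 14 mm across, above the home point: 0 = free, standing 26 mm out of the channel floor; 0.026 = level with the floor. The spring pushes up with 3.5 N when free, 0.25 N more per mm, about 10 N level with the floor. With the keeper at home and let go it springs up into the keeper's pocket and reads about 0.021; not home, about 0.024.
- keeper_grip (a point): Middle of the part of the keeper's handle to grip, 44 mm above the keeper's underside. The handle is an upright dark block in the middle of the keeper, 18 mm (keeper's x) x 26 mm (y), reaching from the plate to 62 mm above the underside. The keeper is a loose part of 0.13 to 0.25 kg; it starts on the bench, plate down, handle up, and is the same either way round (half turn).
- keeper_foot (a point): Middle of the keeper's underside. Steel plate 60 (x) x 30 x 8 mm with four ears 12 mm long, centred 20 mm before and behind the middle, making it 44 mm wide. The ears have only 2 mm to spare in height between channel floor and lips: slide level and close to the floor. A pocket 16 mm square, 2.5 mm deep under its middle takes the plunger's nose at home; once released it rises against the lips.
- driver: Bystander: yellow screwdriver, 189 mm long, lying on the bench on the robot's side of the block; origin at its middle, underside.
- tape: Bystander: white roll of masking tape, 72 mm across, 20 mm high; origin at the middle of its underside.
- nipper: Bystander: pliers with blue handles, 140 mm long, lying to the right of the block; origin at the middle, underside.
Things that resemble listed ones, but are neither listed nor needed, are in the scene too. There is more than one size of the part that bears keeper_grip; the job needs the larger.

How it is judged (in metres and radians):
On the way:
1. the plunger is pressed at least 21 mm in with the keeper above it (value of joint plunger above 0.021 m and distance between keeper_grip and home below 0.085 m and angle between the z axis of keeper_grip and the z axis of block, either way round below 0.25 rad), for 0.1 s.
At the end, for the whole second after the job is handed in: The keeper lies level (within 0.07 rad) in the channel under the lips, at home (within the unit's setting: 6 mm along the slide, 3 mm sideways), at rest and released, and the trapped plunger has sprung into its pocket (joint between 18.5 and 22.5 mm) (x of keeper_grip in the frame of block between 0.01 and 0.022 m and y of keeper_grip in the frame of block between -0.003 and 0.003 m and z of keeper_grip in the frame of block between 0.073 and 0.098 m and angle between the z axis of keeper_grip and the z axis of block, either way round below 0.07 rad and value of joint plunger between 0.0185 and 0.0225 m and linear speed of keeper below 0.01 m/s); the robot touches nothing.
It fails at once if the keeper is forced against the block and its plunger with more than 30 N (contact force between keeper and block above 30 N).
It fails at once if the screwdriver is moved by more than 20 mm (distance of driver from where it was at the start of the episode above 0.02 m).
It fails at once if the tape roll is moved by more than 20 mm (distance of tape from where it was at the start of the episode above 0.02 m).
It fails at once if the pliers is moved by more than 20 mm (distance of nipper from where it was at the start of the episode above 0.02 m).
It also fails if it takes over 64 s, if anything falls off the work surface, if the arm or the gripper's body presses on something with over 40 N, if the wrist force passes 120 N, or if a joint passes its speed limit or range.

## Robot

A 6-joint arm with a two-finger parallel gripper is mounted at the origin on a cart in front of the work surface, level with it; the furniture and walls round the work are solid. World frame = base frame: x ahead of the robot, y to its left, z up, the work surface at z = 0. Lengths are in mm, angles in degrees, forces in N, time in s.
With the tool pointing down it reaches from about 350 to 850 mm from the base axis. Payload 8.1 kg.
Tool frame: the origin (TCP) lies midway between the tips of the shut fingers; the grasp point (between the pads) lies 19 mm behind it (r.pinch_z is the distance from the TCP to the grasp point, in mm); z points along the fingers, y is the line along which they close (so a half turn about z gives the same grasp; the last joint's range is limited). The gripper opens to 85 mm and grips with 20 to 120 N. Pads are 22 mm wide; open, the fingers measure 114 mm over their backs; the gripper's body (76 mm by 85 mm) begins 54 mm behind the grasp point. The pads swing forward as they close: fully open they stand 13 mm farther back than shut.
Start: joints at [59.45, 7.471, 85.268, -0, 87.261, -4.893], TCP at [259.77, 540.856, 231.292] pointing down, gripper open.
Joint ranges: [-169.43, 169.43], [-51.17, 129.36], [1.28, 143.12], [-76.62, 256.62], [0, 156.53], [-152.29, 152.29]. Speed limits (degrees/s): [136.94, 136.94, 159.86, 180, 180, 180].

## Interface

Orientations are given as [roll, pitch, yaw] about the fixed x, y, z axes, in that order (R = Rz(yaw) Ry(pitch) Rx(roll)).
In Python, from bench import sensors, optics, job, r gives the robot as it stands.
- The arm moves only by the tool play_rows, never from a script. Its argument "motion" is a list that holds one entry, the list of rows, each a list of 6 numbers: the shift along the tool's x, y, z in cm, then the turn, a rotation vector about the tool's x, y, z in degrees. In form: [[[x, y, z, ax, ay, az], ...]]. A call has 1 to 5 rows; each row is the pose to reach, as a shift and turn from the pose commanded when the call began, along the tool's axes at that moment; what a row does not reach only later rows make up. A row lasts 1/10 s, in which the tool goes at most 50 mm and 8.59 degrees, less where a joint would pass 70% of its speed; a pose out of reach is approached as far as the arm can. A call with a gripper value outside its range is refused whole. "jaw" is the opening, from 0 (shut) to 1 (fully open), set as the call begins (left out, the last holds). The fingers move at their own pace and stop on an object; "squeeze" is the grip in N (left out, the last holds). Time passes only in rows, so rows that repeat a pose let the fingers close. It gives the time, the measured TCP pose, the force, the opening and the grip force at its end, in the units of the state.
- sensors.sense(): the state, without advancing time (a new reading comes with each control period).
- optics.snapshot(name): name is "scene" or "side" or "wrist"; returns a dict with "pixels" (480x640x3 uint8, red, green, blue), "mtx" (3x3 intrinsics, pixels), "k1" (the pictures are not rectified: a ray, as slopes to the right and down, at radius r is drawn at 1 + k1 r^2 times it, then the intrinsics apply), "R" (3x3) and "t" (3): a world point X has camera coordinates R X + t; the wrist camera has in their place "T_tool_cam" (4x4, takes a point from camera to tool coordinates, whose origin is the TCP and whose axes are the flange's). Camera axes: x right, y down, z forward; pixel columns grow to the right and rows downward; lengths in mm; the calibration is good to about 2 mm. A picture is of the moment at which its call begins: read the wrist's pose just before it. There is no depth.
- job.hand_in(): hands the job in; it is judged then, once.
The state is a dict: "time": time; "joint_pos": joint angles; "qd": joint speeds; "joint_efforts": joint torques, N m; "tool_pos": TCP position; "tcp_rot": TCP orientation; "ft_force": force on the tool from outside, world axes, zero at the start; "wrist_torque": the same for the moment, N m; "finger_gap": finger opening in mm; "grip_force": force on a finger pad.
Only numpy, scipy, OpenCV 4.12 (cv2) and the standard library are available. Lean on these libraries where they do the work, as an engineer would, in place of code of your own. Each camera call takes 0.05 s, during which the arm holds its last target. There are 200 camera calls.

## Working session

There is one attempt and no reset: what is moved stays moved. The work goes in short steps, Python scripts to look and compute and a tool call to move; the robot and the scene stay as the last step left them, time stands still between calls to the robot, and variables do not carry over. Pictures are saved under pics/ and viewed, at most 10 in all, crops included, and the job is handed in when it is done.

Besides the shell and the picture viewer there is one more tool, called after "Call:" as name([rows], argument=value, ...), one row to a line, values as JSON. play_rows: Moves the arm, as the interface text tells. Its arguments: {"type":"object","properties":{"motion":{"type":"array","items":{"type":"array","items":{"type":"array","items":{"type":"number"}}}},"jaw":{"type":"number"},"squeeze":{"type":"number"}},"required":["motion"]}

```bash
mkdir -p pics; ls; cat > h.py <<'E'
import numpy as np, cv2
from bench import sensors, optics, job, r
from scipy.spatial.transform import Rotation as Ro
def snap(n):
    s=sensors.sense(); p=optics.snapshot(n); K=np.array(p["mtx"]); 
    if n=="wrist":
        T=np.eye(4); T[:3,:3]=Ro.from_euler("xyz",s["tcp_rot"],degrees=True).as_matrix(); T[:3,3]=s["tool_pos"]
        W=T@np.array(p["T_tool_cam"]); R=W[:3,:3].T; t=-R@W[:3,3]
    else: R=np.array(p["R"]); t=np.array(p["t"])
    return dict(im=np.array(p["pixels"])[:,:,::-1].copy(),K=K,k1=p["k1"],R=R,t=t)
def ray(c,uv):
    d=np.array([(uv[0]-c["K"][0,2])/c["K"][0,0],(uv[1]-c["K"][1,2])/c["K"][1,1]]); x=d.copy()
    for _ in range(30): x=d/(1+c["k1"]*(x@x))
    return -c["R"].T@c["t"], c["R"].T@np.array([x[0],x[1],1])
def onz(c,uv,z):
    o,d=ray(c,uv); return o+d*(z-o[2])/d[2]
def proj(c,X):
    q=c["R"]@np.array(X,float)+c["t"]; x=q[:2]/q[2]; x=x*(1+c["k1"]*(x@x))
    return np.array([x[0]*c["K"][0,0]+c["K"][0,2],x[1]*c["K"][1,1]+c["K"][1,2]])
E
python3 - <<'E'
from h import *
for n in ("scene","side","wrist"):
    c=snap(n); cv2.imwrite(f"pics/{n}0.png",c["im"]); print(n,c["K"][0,0],c["k1"],(-c["R"].T@c["t"]).round(),c["R"][2].round(2))
s=sensors.sense(); print(s, r.pinch_z)
E
```

```text
pics
scene 500.19203507344554 -0.13738018856556877 [ 132. -882.  504.] [ 0.48  0.71 -0.51]
side 456.4996267551609 -0.002749341592606976 [182. 270. 641.] [ 0.42 -0.64 -0.65]
wrist 330.9234399447866 -0.03419150566408046 [199. 570. 372.] [ 0.24 -0.12 -0.96]
{'time': 0.15, 'joint_pos': array([ 5.94511912e+01,  7.50692028e+00,  8.53135809e+01, -1.00328161e-03,
        8.72611528e+01, -4.89241412e+00]), 'qd': array([-0.06729456, -0.02419333, -0.19781831, -0.00987481,  0.10501065,
        0.01734513]), 'joint_efforts': array([ 1.26246665e-03, -5.70058107e+01, -5.01161456e+01, -1.54056625e-04,
        9.52027389e-03, -4.69631664e-05]), 'tool_pos': array([259.55402247, 540.49905441, 230.48023181]), 'tcp_rot': array([-1.79918558e+02, -5.96544279e-03,  1.54343650e+02]), 'ft_force': array([-0.12772647,  0.27039382, -0.67373363]), 'wrist_torque': array([ 0.04031103,  0.01918288, -0.03719786]), 'grip_force': 0.0, 'finger_gap': 85.42025403747374} 18.700000000000003
```

View pics/scene0.png

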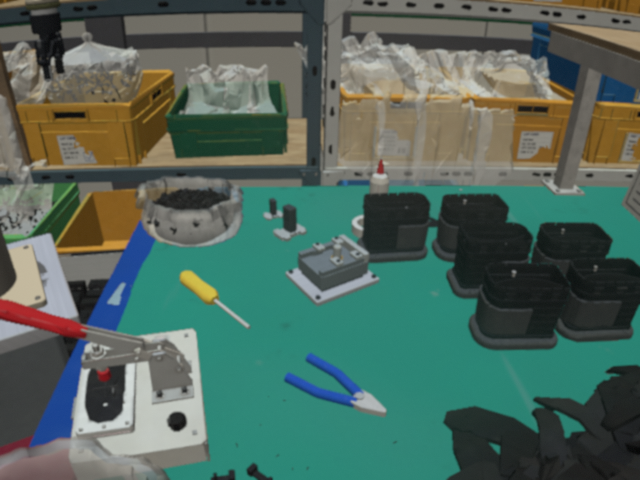

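View pics/side0.png

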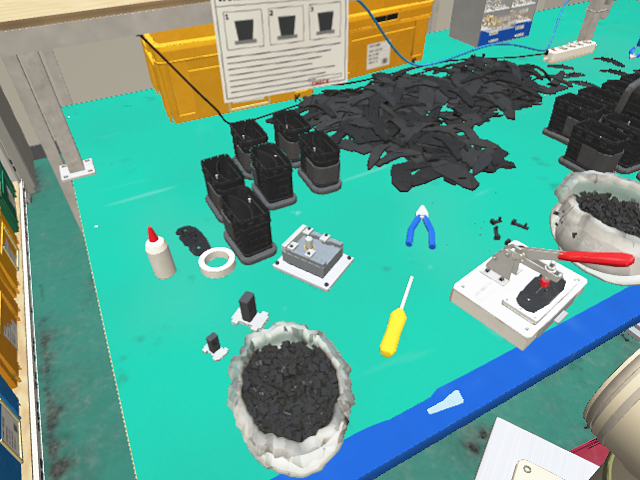

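Scene: the large keeper is at (290,222) in the scene view and (248,310) in the side view. A smaller lookalike is at (271,208) and (213,345). The block is at (333,268) and (313,257), tape at side (216,262), screwdriver at (400,320), pliers at (421,228). I choose the larger part and check it in one close crop.

```bash
python3 - <<'E'
import cv2,numpy as np
a=cv2.imread("pics/side0.png");b=cv2.imread("pics/scene0.png")
A=cv2.resize(a[215:365,195:365],None,fx=3.5,fy=3.5,interpolation=cv2.INTER_CUBIC)[:, :]
B=cv2.resize(b[190:310,255:385],None,fx=2.2,fy=2.2,interpolation=cv2.INTER_CUBIC)
A=cv2.resize(A,(510,450)); 
o=np.zeros((450,800,3),np.uint8); o[:,:510]=A; o[:B.shape[0],512:512+286]=B[:, :286]
cv2.imwrite("pics/c1.png",o)
E
```

```text
(no output)
```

View pics/c1.png

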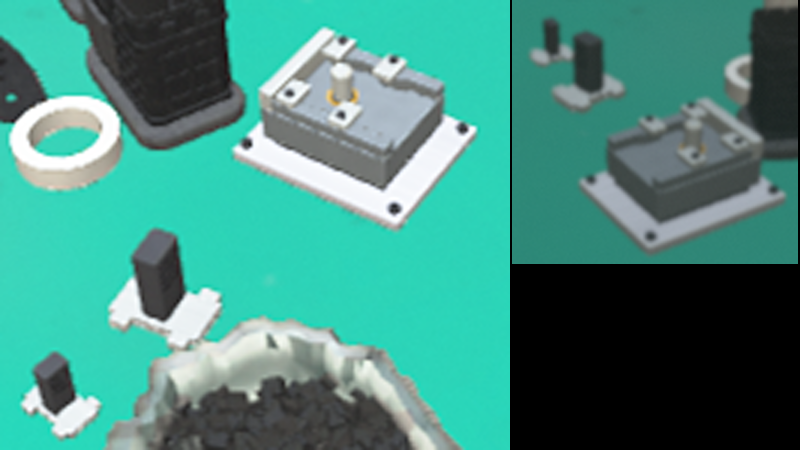

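```bash
python3 - <<'E'
from h import *
S=snap("side");C=snap("scene")
f=lambda x,y:(195+x/3,215+y/3)
g=lambda x,y:(255+(x-512)/2.2,190+y/2.2)
print("handle top",onz(S,f(157,242),62).round(1), onz(C,g(589,37),62).round(1))
for q in [(110,312),(128,280),(220,297),(178,345)]: print("ear",onz(S,f(*q),8).round(1))
for q in [(235,152),(398,225),(475,130)]: print("foot S",onz(S,f(*q),10).round(1))
for q in [(581,183),(650,248),(785,194)]: print("foot C",onz(C,g(*q),10).round(1))
for q in [(247,143),(394,208),(462,128)]: print("scr S",onz(S,f(*q),12).round(1))
print("tape",onz(S,f(66,130),20).round(1),"small",onz(S,f(52,362),40).round(1))
print("plungertip",onz(S,f(341,68),56).round(1),onz(S,f(341,68),74).round(1),onz(C,g(692,125),56).round(1),onz(C,g(692,125),74).round(1))
print("bag rim",onz(S,f(270,325),50).round(1),onz(S,f(270,325),80).round(1),onz(S,f(160,390),60).round(1))
print("driver", onz(S,(411,278),5).round(1),onz(S,(390,355),10).round(1))
E
```

```text
handle top [ 574.9 -112.3   62. ] [ 579.9 -115.1   62. ]
ear [600.2 -89.4   8. ]
ear [ 607.1 -114.3    8. ]
ear [ 551.1 -132.7    8. ]
ear [550.3 -91.    8. ]
foot S [ 616.5 -237.2   10. ]
foot S [ 489.2 -236.6   10. ]
foot S [ 489.9 -338.4   10. ]
foot C [ 494.  -246.5   10. ]
foot C [ 494.  -346.9   10. ]
foot C [ 623.2 -345.4   10. ]
scr S [ 613.3 -246.8   12. ]
scr S [ 498.  -246.3   12. ]
scr S [ 497.4 -333.7   12. ]
tape [ 719.6 -187.8   20. ] small [583.4 -27.8  40. ]
plungertip [ 572.2 -301.4   56. ] [ 560.2 -283.8   74. ] [ 576.  -281.3   56. ] [ 558.2 -305.4   74. ]
bag rim [ 491.2 -104.3   50. ] [475.5 -85.3  80. ] [510.  -33.5  60. ]
driver [ 369.6 -351.5    5. ] [ 327.1 -165.2   10. ]
```

The chosen part is the larger keeper, at about (577,-113). It has four ears and a tall dark handle (crop (158,270)), and the smaller one is at crop (55,385). The block's stop bar is at the far +x end, so block +x is roughly world +x. I'll move above both and look with the wrist camera.

Call:
play_rows([
  [[-3.8,-3.13,-0.13,0,0,0],[-7.6,-6.26,-0.26,0,0,0],[-11.4,-9.39,-0.39,0,0,0],[-15.2,-12.52,-0.52,0,0,0],[-19.0,-15.65,-0.65,0,0,0]],
], jaw=0.6)

```text
time: 0.75
tool_pos: [363.6, 315.8, 237.8]
tcp_rot: [180.0, 0.0, 154.4]
ft_force: [1.0, -0.7, 0.2]
finger_gap: 51.2
grip_force: 0.0
```

Call:
play_rows([
  [[-3.8,-3.13,-0.13,0,0,0],[-7.6,-6.26,-0.26,0,0,0],[-11.4,-9.39,-0.39,0,0,0],[-15.2,-12.52,-0.52,0,0,0],[-19.0,-15.65,-0.65,0,0,0]],
])

```text
time: 1.25
tool_pos: [467.2, 92.2, 244.6]
tcp_rot: [180.0, 0.0, 154.3]
ft_force: [0.8, 0.5, -0.1]
finger_gap: 51.3
grip_force: 0.0
```

Call:
play_rows([
  [[-3.8,-3.13,-0.13,0,0,8],[-7.6,-6.26,-0.26,0,0,16],[-11.4,-9.39,-0.39,0,0,24],[-15.2,-12.52,-0.52,0,0,32],[-19.0,-15.65,-0.65,0,0,40]],
])

```text
time: 1.75
tool_pos: [570.8, -131.2, 250.8]
tcp_rot: [180.0, 0.0, 114.0]
ft_force: [0.4, 1.2, 0.3]
finger_gap: 51.5
grip_force: 0.0
```

Call:
play_rows([
  [[0,0,0,0,0,8],[0,0,0,0,0,16],[0,0,0,0,0,24.3],[0,0,0,0,0,24.3],[0,0,0,0,0,24.3]],
])

```text
time: 2.25
tool_pos: [570.2, -129.1, 250.7]
tcp_rot: [-180.0, -0.0, 90.3]
ft_force: [0.2, 0.1, -0.2]
finger_gap: 51.5
grip_force: 0.0
```

```bash
python3 - <<'E'
from h import *
import pickle
s=sensors.sense(); print(s["time"],s["tool_pos"],s["tcp_rot"],s["finger_gap"],s["ft_force"])
c=snap("wrist"); pickle.dump(c,open("w1.pkl","wb")); cv2.imwrite("pics/w1.png",c["im"])
E
```

```text
2.25 [ 570.2041848  -129.07296061  250.65966888] [-1.79986764e+02 -5.22572688e-03  9.02994449e+01] 51.5228985067491 [ 0.20091919  0.11167    -0.21611049]
```

View pics/w1.png

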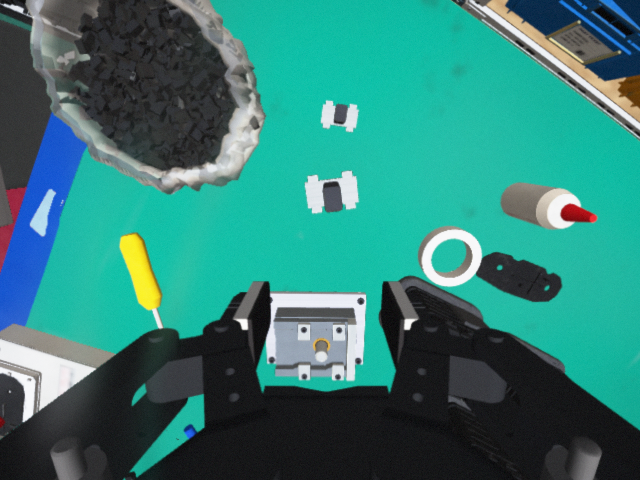

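The wrist view shows the keeper at (331,193), the small one at (340,115), and the block at (318,335) with its stop bar on the right (+x). Next I measure from this view.

```bash
python3 - <<'E'
from h import *
import pickle
c=pickle.load(open("w1.pkl","rb")); im=c["im"]; hsv=cv2.cvtColor(im,cv2.COLOR_BGR2HSV)
m=((hsv[...,1]<90)).astype(np.uint8)
roi=np.zeros_like(m); roi[165:222,295:368]=m[165:222,295:368]
n,l,st,ce=cv2.connectedComponentsWithStats(roi); i=1+st[1:,4].argmax(); 
cn=max(cv2.findContours((l==i).astype(np.uint8),0,1)[0],key=cv2.contourArea)
P=np.array([onz(c,q[0],8)[:2] for q in cn],np.float32)
print("keeper rect z8",cv2.minAreaRect(P),cv2.boxPoints(cv2.minAreaRect(P)).round(1).tolist())
# handle top via dark mask
d=((hsv[...,2]<110)).astype(np.uint8); r2=np.zeros_like(d); r2[165:222,295:368]=d[165:222,295:368]
n,l,st,ce=cv2.connectedComponentsWithStats(r2); i=1+st[1:,4].argmax(); print("dark",st[i],ce[i])
P=np.argwhere(l==i)[:,::-1]; H=np.array([onz(c,q,62)[:2] for q in P],np.float32); print(cv2.minAreaRect(H))
A=cv2.resize(im[160:225,290:375],None,fx=4.7,fy=4.7,interpolation=cv2.INTER_CUBIC)
B=cv2.resize(im[280:390,255:380],None,fx=3.2,fy=3.2,interpolation=cv2.INTER_CUBIC)
o=np.zeros((360,800,3),np.uint8); o[:A.shape[0],:A.shape[1]]=A; o[:352,400:]=B; cv2.imwrite("pics/c2.png",o)
print(A.shape,B.shape)
E
```

```text
keeper rect z8 ((577.6472778320312, -112.9291000366211), (59.859046936035156, 44.52399826049805), 7.598839282989502) [[545.0, -94.80000305175781], [550.9000244140625, -139.0], [610.2999877929688, -131.0], [604.4000244140625, -86.9000015258789]]
dark [323 182  20  30 489] [332.05725971 196.52965235]
((577.4999389648438, -110.165771484375), (17.423561096191406, 29.477989196777344), 7.344943046569824)
(306, 400, 3) (352, 400, 3)
```

View pics/c2.png

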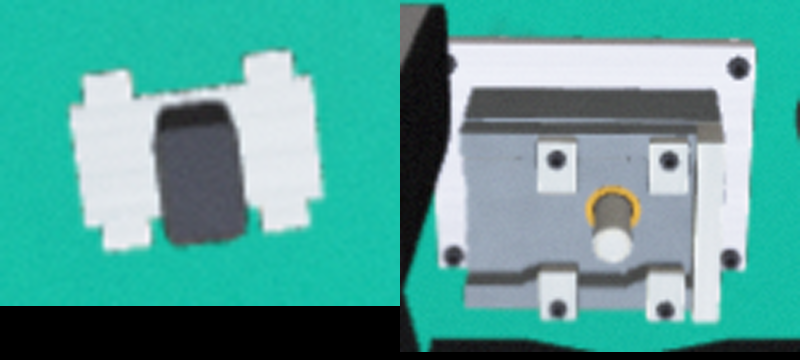

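```bash
python3 - <<'E'
from h import *
import pickle
c=pickle.load(open("w1.pkl","rb"))
g=lambda q:(255+(q[0]-400)/3.2-.35,280+q[1]/3.2-.35)
F=[onz(c,g(q),11.5) for q in [(448,65),(738,67),(453,255),(730,257)]]
print("foot scr",np.round(F,1).tolist(),np.mean(F,0).round(1))
print("foot corner",[onz(c,g(q),10).round(1).tolist() for q in [(449,40),(755,43),(440,268),(746,271)]])
for z in (49,55,61,67):
    L=np.array([onz(c,g(q),z) for q in [(556,159),(670,160),(558,308),(666,309)]])
    print(z,L[:,:2].round(1).tolist(),L.mean(0).round(1),"dx",(L[1]-L[0])[0].round(1),(L[3]-L[2])[0].round(1),"dy",(L[0]-L[2])[1].round(1))
    h=z-49
    # stop bar: inner face top edge & floor width
    print("  stopbar x",[onz(c,g(q),46+h)[:2].round(1).tolist() for q in [(697,140),(722,142),(694,320),(718,321)]], "tip",onz(c,g((612,246)),56+h).round(1),"ringC",onz(c,g((613,209)),30+h).round(1))
    print("  lip edges x", [onz(c,g(q),46+h)[0].round(1) for q in [(537,192),(576,192),(649,192),(687,192)]],[onz(c,g(q),46+h)[0].round(1) for q in [(540,272),(577,272),(647,272),(685,272)]], "y inner",onz(c,g((557,192)),46+h)[1].round(1),onz(c,g((557,271)),46+h)[1].round(1))
E
```

```text
foot scr [[501.0, -249.1, 11.5], [615.6, -249.3, 11.5], [499.3, -336.6, 11.5], [615.4, -336.8, 11.5]] [ 557.8 -293.    11.5]
foot corner [[501.5, -239.1, 10.0], [622.1, -239.6, 10.0], [493.3, -344.2, 10.0], [622.6, -344.8, 10.0]]
49 [[545.8, -268.2], [587.6, -268.4], [545.7, -333.0], [587.2, -333.2]] [ 566.6 -300.7   49. ] dx 41.7 41.5 dy 64.8
  stopbar x [[597.5, -261.8], [606.7, -262.6], [598.3, -340.6], [607.7, -341.0]] tip [ 566.5 -300.1   56. ] ringC [ 566.5 -301.7   30. ]
  lip edges x [np.float64(538.3), np.float64(552.9), np.float64(580.1), np.float64(594.3)] [np.float64(538.8), np.float64(553.0), np.float64(579.8), np.float64(594.3)] y inner -283.9 -318.5
55 [[546.3, -264.6], [587.3, -264.7], [546.1, -328.3], [586.9, -328.4]] [ 566.6 -296.5   55. ] dx 41.0 40.8 dy 63.7
  stopbar x [[597.0, -258.3], [606.1, -259.1], [597.8, -335.8], [607.0, -336.2]] tip [ 566.6 -295.9   62. ] ringC [ 566.6 -297.7   36. ]
  lip edges x [np.float64(538.9), np.float64(553.2), np.float64(580.0), np.float64(593.9)] [np.float64(539.4), np.float64(553.3), np.float64(579.6), np.float64(593.9)] y inne
[... 201 characters left out ...]
4, -331.4]] tip [ 566.6 -291.6   68. ] ringC [ 566.7 -293.7   42. ]
  lip edges x [np.float64(539.4), np.float64(553.5), np.float64(579.8), np.float64(593.5)] [np.float64(539.9), np.float64(553.6), np.float64(579.5), np.float64(593.5)] y inner -276.2 -309.6
67 [[547.1, -257.4], [586.7, -257.5], [547.0, -318.8], [586.3, -319.0]] [ 566.8 -288.2   67. ] dx 39.6 39.3 dy 61.4
  stopbar x [[596.1, -251.4], [604.8, -252.2], [596.9, -326.1], [605.7, -326.5]] tip [ 566.7 -287.4   74. ] ringC [ 566.7 -289.8   48. ]
  lip edges x [np.float64(540.0), np.float64(553.8), np.float64(579.6), np.float64(593.1)] [np.float64(540.5), np.float64(553.9), np.float64(579.3), np.float64(593.1)] y inner -272.4 -305.2
```

Keeper rectangle measures 59.9 x 44.5 mm, matching the given size, with its centre at (577.6,-112.9) and yaw 7.6°. The lips are 40 mm apart at a height of about 61, which puts the floor at about 42. Home is at about (566.6,-292.5), and the plunger and stop positions agree with it. Next, the grasp.

Call:
play_rows([
  [[1.62,0.75,2.5,0,0,-7.3],[1.62,0.75,5.5,0,0,-7.3],[1.62,0.75,9,0,0,-7.3],[1.62,0.75,12,0,0,-7.3],[1.62,0.75,14,0,0,-7.3]],
])

```text
time: 2.8
tool_pos: [576.4, -112.3, 108.1]
tcp_rot: [-179.8, -0.1, 97.6]
ft_force: [-0.7, -0.6, -0.1]
finger_gap: 51.4
grip_force: 0.0
```

Call:
play_rows([
  [[0,0,2,0,0,0],[0,0,4,0,0,0],[0,0,6,0,0,0],[0,0,7.5,0,0,0],[0,0,8.4,0,0,0]],
])

```text
time: 3.3
tool_pos: [577.0, -112.6, 25.3]
tcp_rot: [-179.9, -0.0, 97.5]
ft_force: [-0.4, 0.2, -0.2]
finger_gap: 51.0
grip_force: 0.0
```

Call:
play_rows([
  [[0,0,0,0,0,0],[0,0,0,0,0,0],[0,0,0,0,0,0],[0,0,0,0,0,0],[0,0,0,0,0,0]],
], jaw=0, squeeze=60)

```text
time: 3.8
tool_pos: [578.7, -113.2, 27.9]
tcp_rot: [179.9, 0.0, 97.3]
ft_force: [-0.2, 0.1, 3.4]
finger_gap: 17.2
grip_force: 59.2
```

Call:
play_rows([
  [[0,0,0,0,0,0],[0,0,0,0,0,0],[0,0,0,0,0,0]],
])

```text
time: 4.1
tool_pos: [578.7, -113.2, 27.9]
tcp_rot: [179.9, 0.0, 97.3]
ft_force: [-0.4, 0.3, 5.7]
finger_gap: 17.6
grip_force: 59.6
```

Call:
play_rows([
  [[0,0,-0.5,0,0,0],[0,0,-1.5,0,0,0],[0,0,-4,0,0,0],[0,0,-8,0,0,0],[0,0,-12,0,0,7.4]],
])

```text
time: 4.6
tool_pos: [576.7, -112.7, 147.5]
tcp_rot: [-179.9, -0.0, 89.9]
ft_force: [0.7, -0.7, -1.4]
finger_gap: 17.3
grip_force: 58.7
```

Call:
play_rows([
  [[0,0,0,0,0,0],[0,0,0,0,0,0],[0,0,0,0,0,0]],
])

```text
time: 4.9
tool_pos: [576.8, -112.6, 145.4]
tcp_rot: [-179.9, -0.0, 90.0]
ft_force: [-0.1, -0.8, -2.1]
finger_gap: 17.3
grip_force: 59.0
```

```bash
python3 - <<'E'
from h import *
import pickle
s=sensors.sense(); print(s["time"],s["tool_pos"],s["tcp_rot"],s["finger_gap"],s["ft_force"],s["wrist_torque"])
c=snap("wrist"); pickle.dump(c,open("w2.pkl","wb")); cv2.imwrite("pics/w2.png",c["im"])
E
```

```text
4.9 [ 576.75010943 -112.64724182  145.44448624] [-1.79869192e+02 -3.86966064e-02  8.99971927e+01] 17.301949666769456 [-0.12684198 -0.77634028 -2.11490067] [-0.00861301 -0.01008049 -0.00994512]
```

View pics/w2.png

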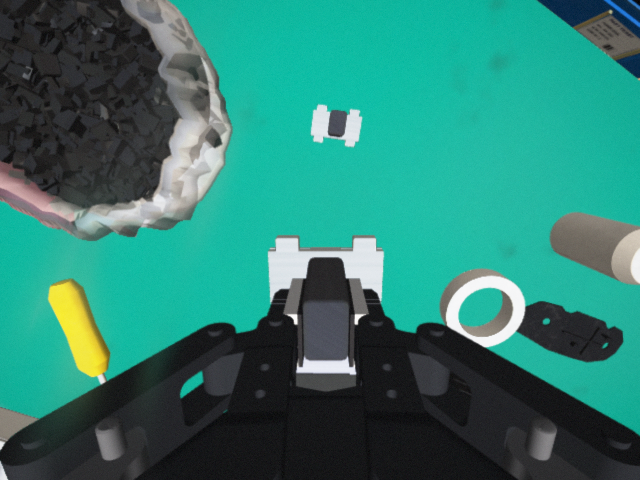

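The keeper is held, and the plate ears are visible at (287,238) and (365,238). I compute the keeper's pose in the grip from those.

```bash
python3 - <<'E'
from h import *
import pickle
c=pickle.load(open("w2.pkl","rb")); im=c["im"]; hsv=cv2.cvtColor(im,cv2.COLOR_BGR2HSV)
m=((hsv[...,1]<70)&(hsv[...,2]>150)).astype(np.uint8)
# ear top edges: first white row per column
for cols in (range(279,297),range(357,375)):
    v=[ (u, 225+int(np.argmax(m[225:260,u]))) for u in cols]; p=np.polyfit(*np.array(v).T,1); print([y for _,y in v], p)
for row in (241,243,245):
    x=np.flatnonzero(m[row,255:400])+255; br=np.flatnonzero(np.diff(x)>1); print(row,x[0],[(x[i],x[i+1]) for i in br],x[-1])
for row in (258,265,272):
    x=np.flatnonzero(m[row,255:400])+255; print(row,x[0],x[-1])
s=np.array([576.75,-112.65,145.44])
for zt in (123.5,125.5,127.5):
    L=onz(c,(275,237),zt);R=onz(c,(376.5,236.5),zt); a=onz(c,(268.5,265),zt);b=onz(c,(382.5,265),zt)
    print(zt,"ears",L.round(1),R.round(1),"w",(R-L)[0].round(1),"plate w",(b-a)[0].round(1),"ctr off x",((a+b)/2-s)[0].round(1),((L+R)/2-s)[0].round(1),"y centre off",((L+R)[1]/2-22-s[1]).round(1))
E
```

```text
[238, 238, 238, 238, 238, 238, 238, 238, 238, 238, 238, 238, 238, 238, 238, 238, 238, 238] [2.36212672e-15 2.38000000e+02]
[238, 238, 238, 238, 238, 238, 238, 238, 238, 238, 238, 238, 238, 238, 238, 238, 238, 238] [-6.78658332e-16  2.38000000e+02]
241 275 [(np.int64(297), np.int64(353))] 375
243 276 [(np.int64(297), np.int64(353))] 375
245 276 [(np.int64(297), np.int64(353))] 375
258 268 382
265 269 382
272 269 382
123.5 ears [551.4 -90.1 123.5] [603.6 -89.8 123.5] w 52.2 plate w 60.1 ctr off x 0.7 0.8 y centre off 0.7
125.5 ears [551.7 -89.6 125.5] [603.3 -89.2 125.5] w 51.6 plate w 59.4 ctr off x 0.7 0.8 y centre off 1.2
127.5 ears [552.1 -89.  127.5] [603.  -88.7 127.5] w 50.9 plate w 58.6 ctr off x 0.7 0.8 y centre off 1.8
```

Call:
play_rows([
  [[-3,-0.5,0,0,0,0],[-7,-1.2,0,0,0,0],[-11,-1.9,0,0,0,0],[-15,-2.6,0,0,0,0],[-18.07,-3.09,0,0,0,0]],
])

```text
time: 5.45
tool_pos: [544.9, -295.2, 144.6]
tcp_rot: [-179.8, -0.1, 89.9]
ft_force: [0.4, 0.1, -2.2]
finger_gap: 17.6
grip_force: 58.9
```

Call:
play_rows([
  [[0,0,0,0,0,0],[0,0,0.5,0,0,0],[0,0,1.5,0,0,0],[0,0,2.5,0,0,0],[0,0,2.5,0,0,0]],
])

```text
time: 5.95
tool_pos: [545.4, -291.6, 118.6]
tcp_rot: [-179.8, -0.2, 90.0]
ft_force: [-0.5, 0.4, -2.5]
finger_gap: 17.4
grip_force: 58.8
```

Call:
play_rows([
  [[0,0,0,0,0,0],[0,0,0,0,0,0],[0,0,0,0,0,0],[0,0,0,0,0,0],[0,0,0,0,0,0]],
])

```text
time: 6.45
tool_pos: [546.9, -293.8, 122.2]
tcp_rot: [180.0, 0.0, 89.9]
ft_force: [-0.5, 0.0, -2.6]
finger_gap: 17.3
grip_force: 58.8
```

```bash
python3 - <<'E'
from h import *
import pickle
s=sensors.sense(); print(s["time"],s["tool_pos"],s["tcp_rot"],s["finger_gap"],s["ft_force"],s["wrist_torque"])
c=snap("side"); d=snap("scene"); pickle.dump((c,d),open("sd.pkl","wb"))
A=cv2.resize(c["im"][195:300,255:375],None,fx=3.5,fy=3.5,interpolation=cv2.INTER_CUBIC)
B=cv2.resize(d["im"][180:305,275:385],None,fx=3.3,fy=3.3,interpolation=cv2.INTER_CUBIC)
o=np.zeros((420,790,3),np.uint8); o[:A.shape[0],:420]=A; o[:B.shape[0],422:422+363]=B; cv2.imwrite("pics/c3.png",o)
E
```

```text
6.45 [ 546.88629581 -293.7505484   122.19764005] [1.79968977e+02 2.17920461e-02 8.99430315e+01] 17.323072127930214 [-0.48638567  0.03534232 -2.55398604] [-0.02614757 -0.01069098 -0.0042188 ]
```

View pics/c3.png

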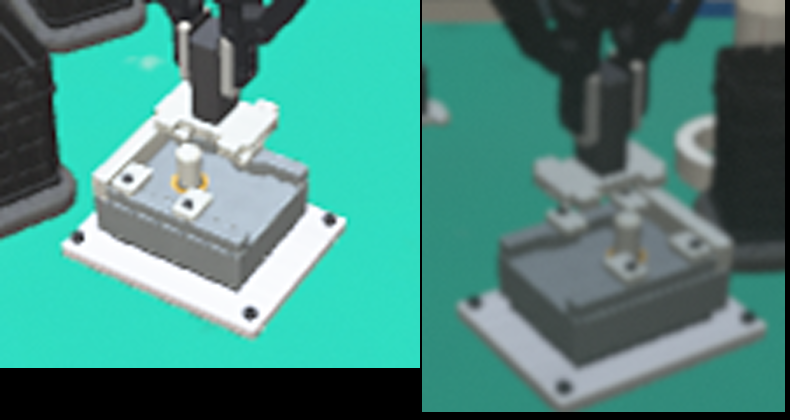

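The side and scene crop shows the keeper level over the entry behind the plunger, with its ears clear of the lips. I descend in steps and watch the force.

Call:
play_rows([
  [[0,0,0.4,0,0,0],[0,0,0.8,0,0,0],[0,0,1.2,0,0,0],[0,0,1.6,0,0,0],[0,0,2.0,0,0,0]],
])

```text
time: 7.05
tool_pos: [546.5, -293.5, 101.2]
tcp_rot: [-180.0, -0.0, 89.9]
ft_force: [-0.3, 0.3, -2.5]
finger_gap: 17.6
grip_force: 58.8
```

Call:
play_rows([
  [[0,0,0.2,0,0,0],[0,0,0.4,0,0,0],[0,0,0.6,0,0,0],[0,0,0.8,0,0,0],[0,0,1.0,0,0,0]],
])

```text
time: 7.55
tool_pos: [546.9, -293.7, 92.2]
tcp_rot: [180.0, 0.0, 89.9]
ft_force: [-2.4, 1.3, 2.4]
finger_gap: 17.2
grip_force: 59.3
```

Call:
play_rows([
  [[0,0,0.1,0,0,0],[0,0,0.2,0,0,0],[0,0,0.2,0,0,0],[0,0,0.2,0,0,0]],
])

```text
time: 7.95
tool_pos: [546.8, -293.7, 90.0]
tcp_rot: [180.0, 0.0, 89.9]
ft_force: [-1.8, 0.8, 2.7]
finger_gap: 17.2
grip_force: 59.5
```

Call:
play_rows([
  [[0,0,0.2,0,0,0],[0,0,0.4,0,0,0],[0,0,0.6,0,0,0],[0,0,0.8,0,0,0],[0,0,1.0,0,0,0]],
])

```text
time: 8.45
tool_pos: [547.0, -293.8, 79.9]
tcp_rot: [180.0, 0.0, 89.9]
ft_force: [-1.8, 0.0, 5.4]
finger_gap: 17.1
grip_force: 59.9
```

Call:
play_rows([
  [[0,0,0.1,0,0,0],[0,0,0.2,0,0,0],[0,0,0.3,0,0,0],[0,0,0.4,0,0,0],[0,0,0.4,0,0,0]],
])

```text
time: 8.95
tool_pos: [547.0, -293.8, 76.0]
tcp_rot: [180.0, 0.0, 89.9]
ft_force: [-1.5, 1.7, 6.1]
finger_gap: 17.3
grip_force: 60.0
```

Call:
play_rows([
  [[0,0,0.05,0,0,0],[0,0,0.1,0,0,0],[0,0,0.15,0,0,0],[0,0,0.2,0,0,0],[0,0,0.2,0,0,0]],
])

```text
time: 9.45
tool_pos: [547.0, -293.8, 74.1]
tcp_rot: [180.0, 0.0, 89.9]
ft_force: [-1.8, 0.8, 6.1]
finger_gap: 17.3
grip_force: 60.0
```

Call:
play_rows([
  [[0,0,0.05,0,0,0],[0,0,0.1,0,0,0],[0,0,0.1,0,0,0]],
])

```text
time: 9.75
tool_pos: [547.0, -293.8, 73.2]
tcp_rot: [180.0, 0.0, 89.9]
ft_force: [-1.9, 0.5, 7.3]
finger_gap: 17.0
grip_force: 60.0
```

Call:
play_rows([
  [[0,0,0.05,0,0,0],[0,0,0.1,0,0,0],[0,0,0.1,0,0,0]],
])

```text
time: 10.05
tool_pos: [547.0, -293.8, 72.2]
tcp_rot: [180.0, 0.0, 89.9]
ft_force: [-1.8, 1.1, 6.5]
finger_gap: 17.4
grip_force: 60.1
```

Call:
play_rows([
  [[0,0,0.05,0,0,0],[0,0,0.05,0,0,0],[0,0,0.05,0,0,0]],
])

```text
time: 10.35
tool_pos: [547.0, -293.8, 71.8]
tcp_rot: [180.0, 0.0, 89.9]
ft_force: [-2.3, -0.6, 7.3]
finger_gap: 17.0
grip_force: 60.1
```

Call:
play_rows([
  [[0,0,0.05,0,0,0],[0,0,0.05,0,0,0],[0,0,0.05,0,0,0]],
])

```text
time: 10.65
tool_pos: [547.0, -293.8, 71.3]
tcp_rot: [180.0, 0.0, 89.9]
ft_force: [-2.7, 0.4, 7.5]
finger_gap: 17.5
grip_force: 60.1
```

Call:
play_rows([
  [[0,0,0.05,0,0,0],[0,0,0.05,0,0,0],[0,0,0.05,0,0,0]],
])

```text
time: 10.95
tool_pos: [547.1, -293.8, 71.2]
tcp_rot: [180.0, 0.0, 89.9]
ft_force: [-2.5, 2.6, 10.3]
finger_gap: 17.3
grip_force: 60.5
```

The floor contact shows at TCP z of about 71.2. I lift 0.8 mm, centre slightly in y, and start sliding along +x (tool +y).

Call:
play_rows([
  [[0.04,0,-0.04,0,0,0],[0.08,0,-0.1,0,0,0],[0.08,0,-0.1,0,0,0],[0.08,0,-0.1,0,0,0]],
])

```text
time: 11.35
tool_pos: [547.0, -293.6, 72.0]
tcp_rot: [179.9, 0.1, 89.9]
ft_force: [-2.4, -1.2, 8.0]
finger_gap: 17.5
grip_force: 60.2
```

Call:
play_rows([
  [[0,0.1,0,0,0,0],[0,0.2,0,0,0,0],[0,0.3,0,0,0,0],[0,0.4,0,0,0,0],[0,0.4,0,0,0,0]],
])

```text
time: 11.85
tool_pos: [550.5, -293.3, 71.6]
tcp_rot: [-180.0, 0.0, 89.9]
ft_force: [-2.7, -0.4, 7.8]
finger_gap: 17.1
grip_force: 60.2
```

Call:
play_rows([
  [[0,0.05,0,0,0,0],[0,0.1,0,0,0,0],[0,0.15,0,0,0,0],[0,0.2,0,0,0,0],[0,0.2,0,0,0,0]],
])

```text
time: 12.35
tool_pos: [552.3, -293.2, 71.5]
tcp_rot: [-180.0, 0.0, 89.9]
ft_force: [-4.2, -0.1, 6.8]
finger_gap: 17.3
grip_force: 60.2
```

Call:
play_rows([
  [[0,0.05,0,0,0,0],[0,0.1,0,0,0,0],[0,0.15,0,0,0,0],[0,0.2,0,0,0,0],[0,0.2,0,0,0,0]],
])

```text
time: 12.85
tool_pos: [554.3, -293.2, 71.5]
tcp_rot: [-180.0, 0.0, 89.9]
ft_force: [-4.4, -0.6, 7.2]
finger_gap: 17.0
grip_force: 60.2
```

Call:
play_rows([
  [[0,0.05,0,0,0,0],[0,0.1,0,0,0,0],[0,0.1,0,0,0,0]],
])

```text
time: 13.15
tool_pos: [555.3, -293.2, 71.5]
tcp_rot: [-180.0, 0.0, 89.9]
ft_force: [-3.6, -0.0, 8.5]
finger_gap: 17.2
grip_force: 60.2
```

Call:
play_rows([
  [[0,0.05,0,0,0,0],[0,0.1,0,0,0,0],[0,0.15,0,0,0,0],[0,0.2,0,0,0,0],[0,0.2,0,0,0,0]],
])

```text
time: 13.65
tool_pos: [557.7, -293.2, 71.6]
tcp_rot: [-180.0, 0.0, 89.9]
ft_force: [-2.4, 0.5, 7.5]
finger_gap: 16.8
grip_force: 60.2
```

Call:
play_rows([
  [[0,0.05,0,0,0,0],[0,0.1,0,0,0,0],[0,0.15,0,0,0,0],[0,0.2,0,0,0,0],[0,0.2,0,0,0,0]],
])

```text
time: 14.15
tool_pos: [560.7, -293.3, 72.1]
tcp_rot: [179.9, 0.1, 89.9]
ft_force: [1.6, 0.3, 6.6]
finger_gap: 17.3
grip_force: 60.1
```

Call:
play_rows([
  [[0,0.05,0,0,0,0],[0,0.1,0,0,0,0],[0,0.15,0,0,0,0],[0,0.2,0,0,0,0],[0,0.2,0,0,0,0]],
])

```text
time: 14.65
tool_pos: [562.2, -293.3, 71.9]
tcp_rot: [179.9, 0.1, 89.9]
ft_force: [-0.7, 0.8, 7.0]
finger_gap: 17.0
grip_force: 60.1
```

Call:
play_rows([
  [[0,0.05,0,0,0,0],[0,0.1,0,0,0,0],[0,0.15,0,0,0,0],[0,0.2,0,0,0,0],[0,0.2,0,0,0,0]],
])

```text
time: 15.15
tool_pos: [563.4, -293.3, 71.5]
tcp_rot: [-180.0, 0.0, 89.9]
ft_force: [-3.5, -0.0, 6.4]
finger_gap: 17.2
grip_force: 60.0
```

Call:
play_rows([
  [[0,0.05,0,0,0,0],[0,0.1,0,0,0,0],[0,0.1,0,0,0,0]],
])

```text
time: 15.45
tool_pos: [564.3, -293.2, 71.4]
tcp_rot: [-180.0, 0.0, 89.9]
ft_force: [-3.6, 0.9, 7.3]
finger_gap: 17.0
grip_force: 60.0
```

Call:
play_rows([
  [[0,0.05,0,0,0,0],[0,0.1,0,0,0,0],[0,0.1,0,0,0,0]],
])

```text
time: 15.75
tool_pos: [565.2, -293.2, 71.4]
tcp_rot: [-179.9, 0.0, 89.9]
ft_force: [-3.9, -0.3, 6.4]
finger_gap: 17.1
grip_force: 60.0
```

Call:
play_rows([
  [[0,0.05,0,0,0,0],[0,0.05,0,0,0,0],[0,0.05,0,0,0,0]],
])

```text
time: 16.05
tool_pos: [565.8, -293.2, 71.4]
tcp_rot: [-180.0, 0.0, 89.9]
ft_force: [-3.4, -0.3, 6.2]
finger_gap: 17.2
grip_force: 60.0
```

Call:
play_rows([
  [[0,0.05,0,0,0,0],[0,0.05,0,0,0,0],[0,0.05,0,0,0,0]],
])

```text
time: 16.35
tool_pos: [565.9, -293.1, 71.3]
tcp_rot: [-179.9, 0.0, 89.9]
ft_force: [-4.8, -1.0, 8.2]
finger_gap: 17.1
grip_force: 60.2
```

Call:
play_rows([
  [[0,0.05,0,0,0,0],[0,0.05,0,0,0,0],[0,0.05,0,0,0,0]],
])

```text
time: 16.65
tool_pos: [566.0, -293.2, 71.3]
tcp_rot: [-179.9, 0.0, 89.9]
ft_force: [-7.1, 0.5, 8.7]
finger_gap: 17.0
grip_force: 60.4
```

Call:
play_rows([
  [[0,0.05,0,0,0,0],[0,0.05,0,0,0,0],[0,0.05,0,0,0,0]],
])

```text
time: 16.95
tool_pos: [566.1, -293.2, 71.3]
tcp_rot: [-179.8, -0.0, 89.9]
ft_force: [-9.2, 0.5, 10.5]
finger_gap: 17.1
grip_force: 60.5
```

It is against the stop: travel ended at 566.1, as predicted, with the force rising. I relieve the push, rise gently, then release.

Call:
play_rows([
  [[0,-0.05,-0.03,0,0,0],[0,-0.07,-0.08,0,0,0],[0,-0.07,-0.13,0,0,0],[0,-0.07,-0.15,0,0,0],[0,-0.07,-0.15,0,0,0]],
], squeeze=40)

```text
time: 17.45
tool_pos: [566.0, -293.1, 72.2]
tcp_rot: [-179.9, -0.0, 89.9]
ft_force: [-5.1, -1.5, 4.8]
finger_gap: 17.0
grip_force: 59.5
```

Call:
play_rows([
  [[0,0,0,0,0,0],[0,0,0,0,0,0],[0,0,0,0,0,0]],
], squeeze=20)

```text
time: 17.75
tool_pos: [565.9, -293.1, 72.2]
tcp_rot: [-179.9, -0.0, 89.9]
ft_force: [-5.7, -2.2, 4.4]
finger_gap: 17.1
grip_force: 59.5
```

Call:
play_rows([
  [[0,0,0,0,0,0],[0,0,0,0,0,0],[0,0,0,0,0,0],[0,0,0,0,0,0],[0,0,0,0,0,0]],
], jaw=0.5)

```text
time: 18.25
tool_pos: [567.1, -292.7, 72.7]
tcp_rot: [180.0, -0.0, 90.0]
ft_force: [0.1, -0.4, -0.2]
finger_gap: 42.6
grip_force: 0.0
```

Call:
play_rows([
  [[0,0,-1,0,0,0],[0,0,-3,0,0,0],[0,0,-6,0,0,0],[0,0,-10,0,0,0],[0,0,-14,0,0,0]],
])

```text
time: 18.75
tool_pos: [566.7, -292.6, 214.6]
tcp_rot: [-180.0, -0.0, 89.9]
ft_force: [0.2, -0.2, 0.5]
finger_gap: 42.3
grip_force: 0.0
```

Call:
play_rows([
  [[4,0,0,0,0,0],[8,0,0,0,0,0],[12,0,0,0,0,0],[16,0,0,0,0,0],[16,0,0,0,0,0]],
])

```text
time: 19.25
tool_pos: [567.5, -128.3, 214.0]
tcp_rot: [179.9, -0.1, 90.2]
ft_force: [0.7, -0.5, 0.2]
finger_gap: 42.7
grip_force: 0.0
```

Call:
play_rows([
  [[0,0,0,0,0,0],[0,0,0,0,0,0],[0,0,0,0,0,0],[0,0,0,0,0,0]],
])

```text
time: 19.65
tool_pos: [567.1, -133.9, 212.8]
tcp_rot: [-180.0, 0.0, 89.9]
ft_force: [0.9, 0.1, 0.4]
finger_gap: 42.6
grip_force: 0.0
```

```bash
python3 - <<'E'
from h import *
import pickle
s=sensors.sense(); print(s["time"],s["tool_pos"],s["tcp_rot"],s["finger_gap"],s["ft_force"])
w=snap("wrist"); c=snap("side"); pickle.dump(w,open("w3.pkl","wb"))
p=proj(w,(562,-292,50)).astype(int); print(p)
y0=max(0,min(370,p[1]-55)); x0=p[0]-65
B=cv2.resize(w["im"][y0:y0+110,x0:x0+130],None,fx=3,fy=3,interpolation=cv2.INTER_CUBIC); print(x0,y0)
A=cv2.resize(c["im"][195:300,255:375],None,fx=3.3,fy=3.3,interpolation=cv2.INTER_CUBIC)
o=np.zeros((350,790,3),np.uint8); o[:A.shape[0],:A.shape[1]]=A; o[:330,400:790]=B; cv2.imwrite("pics/c4.png",o)
E
```

```text
19.65 [ 567.07763332 -133.94506083  212.7543995 ] [-1.79992650e+02  3.68825199e-03  8.98517504e+01] 42.63593008341464 [0.85633639 0.09820506 0.36386992]
[320 364]
255 309
```

View pics/c4.png

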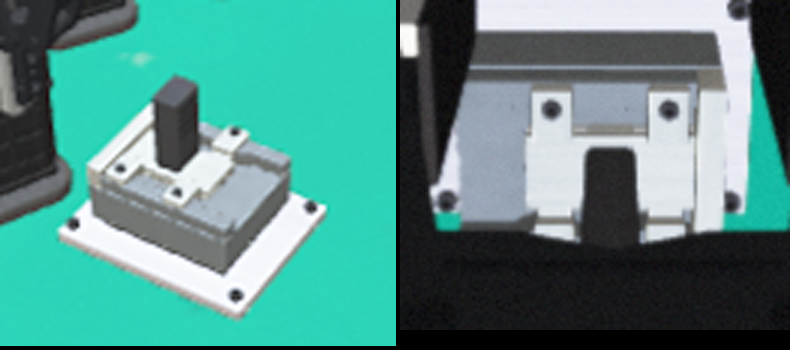

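The keeper sits level under all four lips. Its front edge is at crop (697,180), against the stop bar, and the gripper is clear.

```bash
python3 -c "
from bench import job
print(job.hand_in())"
```

```text
the job is handed in; nothing more can be done
None
```

The keeper is home under the four lips and against the stop, trapping the plunger; it is released, the gripper is clear, nothing lying around was touched, and the job is handed in with no verdict returned.

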